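# Preset a radiator valve by counting clicks from its stop, then cover it with the guard

## Task

Preset the radiator valve: turn its blank white cap clockwise to the end stop without forcing the stop, then open it anticlockwise by exactly four clicks and let go. Then put the blue guard over the cap so that its rim sits flat on the brass collar, and leave the plug, the air vent and the pliers where they are.

Things in the scene. Friction and masses are not known exactly. Their poses are not given: they have to be found in the camera images.
- radiator: White aluminium radiator, 4 sections, 320 x 412 x 95 mm, lying flat and fixed on the bench, with a nickelled valve screwed into one port of its near end face (another port beside it is open). Origin: on the bench under the valve's upright axis. Its x runs along the port axis from the valve into the radiator (end face 78 mm away), y towards the open port, z up.
- valve_axis (a point): Centre of the top of the valve's presetting cap, on its upright axis, 99 mm above the bench. The cap is a blank white fluted knob, 34 mm across, 28 mm tall, fixed to the valve, pointing up. It turns only; clockwise seen from above is towards its closed end stop. No mark shows how it stands, and it starts anywhere 2 to 5 clicks from the stop.
- valve_seat (a point): Centre of the top face of the round brass collar (51 mm across, 6 mm thick) just below the presetting cap, 70 mm above the bench: the guard's rim stands on it. Under it are only the bonnet (30 mm across) and the valve body (24 mm pipe at 48 mm height).
- throttle (a joint): Opening of the throttle inside the valve, driven by the cap: 0 at the closed stop, only 0.00002 m more per click, 9 clicks in all: far below the measuring noise, so it cannot be read; count by feel. Clicks are evenly spaced, somewhere between 20 and 40 degrees apart; each resists with up to 0.3 N m, then jumps and pulls on as strongly, and the cap springs into the nearest click when let go.
- guard: Blue plastic guard: an upside-down cup, 46 mm outside, 40 mm inside, 42 mm tall, 4 mm top, 20 to 45 g, standing mouth down on the bench. Origin: centre of its rim (underside), z up. It goes over the presetting cap (3 mm play all round) until its rim stands on the brass collar; nothing holds it there but its weight.
- guard_top (a point): Centre of the guard's closed top, 42 mm above its rim.
- blind_plug: Bystander: white blind plug, 46 mm flange and 33 mm body, 24 mm tall, loose on the bench. Origin: centre of its underside.
- air_vent: Bystander: brass air vent, 40 mm flange, 37 mm tall, loose on the bench. Origin: centre of its underside.
- pliers: Bystander: slip-joint pliers with red handles lying flat, 200 mm long, 65 mm wide, 16 mm high. Origin: on the bench near the rivet; the jaws point along its x.
- insert_key (a joint): Bending of the small plastic key that holds the valve's insert (it carries both end stops) against turning. It bends 0.00002 m per N m of torque on the cap, far below the measuring noise. The key breaks when the cap is forced against an end stop with more than 0.9 N m. The insert yields by about 0.2 rad per N m, so a stop feels like a stiff spring.
Not all that is in view belongs to the job. There is more than one size of the guard; the one meant has the size given above.

How it is judged:
On the way, in this order (a step that is already met when the one before it is completed fails the run):
1. the cap has been turned back to its closed end stop (click 0) (value of joint throttle below 6e-06 m), for 0.1 s.
2. the cap stands at the fourth click from the stop (value of joint throttle between 7.3e-05 and 8.7e-05 m), for 0.2 s.
At the end, for the whole second after the job is handed in: the valve stands at the fourth click from its closed stop (within a third of a click), and the guard is at rest over the cap, upright within 3.5 degrees, its rim on the brass collar (within 2.5 mm in height and 4 mm sideways) (all of step 2 and horizontal distance between guard and valve_seat below 0.004 m and z of guard in the frame of valve_seat between -0.0025 and 0.0025 m and angle between guard's own z axis and vertical below 0.06 rad and linear speed of guard below 0.01 m/s); the robot touches nothing.
It fails at once if an end stop is forced: the insert's key carries more than 0.9 N m (value of joint insert_key below -1.8e-05 m or value of joint insert_key above 1.8e-05 m).
It fails at once if the blind plug, the air vent or the pliers are moved by more than 30 mm (distance of any of blind_plug, air_vent, pliers from where it was at the start of the episode above 0.03 m).
It also fails if it takes over 72 s, if anything falls off the work surface, if the arm or the gripper's body presses on something with over 40 N, if the wrist force passes 120 N, or if a joint passes its speed limit or range.

## Robot

A 6-joint arm with a two-finger parallel gripper is mounted at the origin on the work surface. World frame = base frame: x ahead of the robot, y to its left, z up, the work surface at z = 0. Lengths are in m, angles in rad, forces in N, time in s.
With the tool pointing down it reaches from about 0.3 to 0.95 m from the base axis. Payload 3.1 kg.
Tool frame: the origin (TCP) lies at the very end of the fingers, on their centre line; the grasp point (between the pads) lies 19 mm behind it; z points along the fingers, y is the line along which they close (so a half turn about z gives the same grasp; the last joint's range is limited). The gripper opens to 85 mm and grips with 20 to 120 N. Pads are 22 mm wide; open, the fingers measure 114 mm over their backs; the gripper's body (76 mm by 85 mm) begins 54 mm behind the grasp point. The pads swing forward as they close: fully open they stand 13 mm farther back than shut.
Start: joints at [-1.306, 0.308, 1.634, -0, 1.2, -0.07], TCP at [0.205, -0.59, 0.231] pointing down, gripper open.
Joint ranges: [-3.06, 3.06], [-0.79, 1.96], [0.05, 2.63], [-1.19, 4.34], [0.05, 2.64], [-2.94, 2.94]. Speed limits (rad/s): [2.79, 2.79, 3.14, 3.14, 3.14, 3.14].

## Interface

Orientations are given as a unit quaternion [w, x, y, z].
In Python, from station import bot gives the robot as it stands.
- The arm moves only by the tool play_rows, never from a script. Its argument "plan" is a list of rows, each an object with "claw": the opening, from 0 (shut) to 1 (fully open); "dp": the shift along the tool's x, y, z in mm, a list of three; "rotation": the turn, a rotation vector about the tool's x, y, z in rad, a list of three. A call has 1 to 12 rows; each row is the pose to reach, as a shift and turn from the pose commanded when the call began, along the tool's axes at that moment; what a row does not reach only later rows make up. A row lasts 1/8 s, in which the tool goes at most 62.5 mm and 10.7 degrees, less where a joint would pass 70% of its speed; a pose out of reach is approached as far as the arm can. A call with a gripper value outside its range is refused whole. The fingers move at their own pace and stop on an object; the grip force is fixed at half the most. Time passes only in rows, so rows that repeat a pose let the fingers close. It gives the time, the measured TCP pose, the force, the opening and the grip force at its end, in the units of the state.
- bot.state(): the state, without advancing time (a new reading comes with each control period).
- bot.snapshot(name): name is "side" or "top" or "wrist"; returns the picture (480x640x3 uint8, red, green, blue); there is no depth.
- bot.calibration(name): a dict with "intrinsics" (3x3 intrinsics, pixels), "extrinsics" (4x4, takes a point from camera to world coordinates); the wrist camera has in their place "hand_eye" (4x4, takes a point from camera to tool coordinates, whose origin is the TCP and whose axes are the flange's). Camera axes: x right, y down, z forward; pixel columns grow to the right and rows downward; lengths in m; the calibration is good to about 2 mm. The wrist camera is an equidistant fisheye: a pixel r from the principal point sees the ray r / f radians off the axis. A picture is of the moment at which its call begins: read the wrist's pose just before it. calibration takes no time and is no camera call.
- bot.job_done(): hands the job in; it is judged then, once.
The state is a dict: "time_s": time; "joint_positions": joint angles; "qvel": joint speeds; "effort": joint torques, N m; "position": TCP position; "tool_rot": TCP orientation; "ft_force": force on the tool from outside, world axes, zero at the start; "wrist_torque": the same for the moment, N m; "opening": finger opening in m; "grip_force": force on a finger pad.
Only numpy, scipy, OpenCV 4.12 (cv2) and the standard library are available. Lean on these libraries where they do the work, as an engineer would, in place of code of your own. Each camera call takes 0.05 s, during which the arm holds its last target. There are 200 camera calls.

## Working session

There is one attempt and no reset: what is moved stays moved. The work goes in short steps, Python scripts to look and compute and a tool call to move; the robot and the scene stay as the last step left them, time stands still between calls to the robot, and variables do not carry over. Pictures are saved under pics/ and viewed, at most 10 in all, crops included, and the job is handed in when it is done.

Besides the shell and the picture viewer there is one more tool, called after "Call:" by a JSON object that holds its "method" and its "body". play_rows: Moves the arm, as the interface text tells. Its arguments: {"type":"object","properties":{"plan":{"type":"array"}},"required":["plan"]}

```bash
mkdir -p pics; python3 - <<'E'
from station import bot
import cv2,numpy as np
for n in ("top","side"):
    im=bot.snapshot(n); cv2.imwrite(f"pics/{n}0.png",im[:,:,::-1])
    c=bot.calibration(n); print(n,np.round(c["intrinsics"],1).tolist(),np.round(c["extrinsics"],3).tolist())
s=bot.state(); print({k:np.round(v,3).tolist() for k,v in s.items()})
print(bot.calibration("wrist"))
E
```

```text
top [[576.0, 0.0, 323.1], [0.0, 576.0, 236.6], [0.0, 0.0, 1.0]] [[0.015, -0.997, 0.076, 0.34], [-1.0, -0.014, 0.012, -0.015], [-0.011, -0.076, -0.997, 1.459], [0.0, 0.0, 0.0, 1.0]]
side [[541.9, 0.0, 316.6], [0.0, 541.9, 233.3], [0.0, 0.0, 1.0]] [[-0.948, -0.23, 0.221, 0.222], [-0.319, 0.674, -0.666, 0.759], [0.004, -0.702, -0.712, 0.905], [0.0, 0.0, 0.0, 1.0]]
{'time_s': 0.1, 'joint_positions': [-1.306, 0.309, 1.635, -0.0, 1.2, -0.07], 'qvel': [-0.001, -0.002, -0.004, -0.003, -0.0, -0.002], 'effort': [-0.0, -41.641, -27.764, -0.0, 0.004, 0.0], 'position': [0.205, -0.59, 0.23], 'tool_rot': [-0.001, 0.986, 0.167, -0.0], 'ft_force': [1.219, -0.681, 0.975], 'wrist_torque': [0.0, 0.025, 0.02], 'grip_force': 0.0, 'opening': 0.085}
{'intrinsics': array([[371.64829954,   0.        , 317.5729915 ],
       [  0.        , 371.64829954, 231.70448617],
       [  0.        ,   0.        ,   1.        ]]), 'hand_eye': array([[ 5.02871981e-04, -9.48051948e-01, -3.18115153e-01,
         7.99484195e-02],
       [ 9.99999813e-01,  5.87155761e-04, -1.69065434e-04,
        -3.92985285e-04],
       [ 3.47065959e-04, -3.18115009e-01,  9.48052066e-01,
        -1.43699116e-01],
       [ 0.00000000e+00,  0.00000000e+00,  0.00000000e+00,
         1.00000000e+00]])}
```

View pics/top0.png

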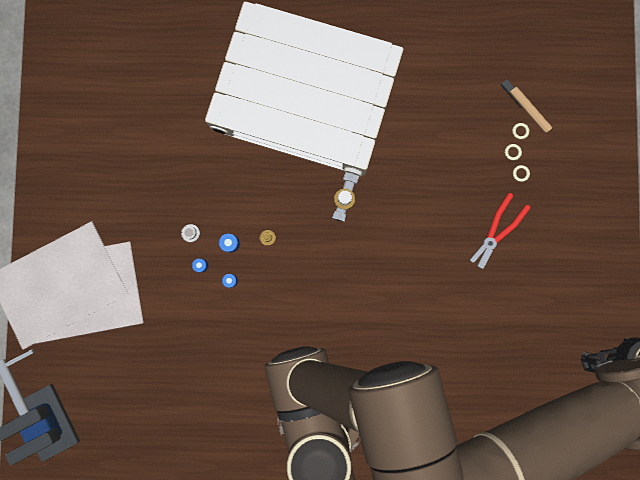

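View pics/side0.png

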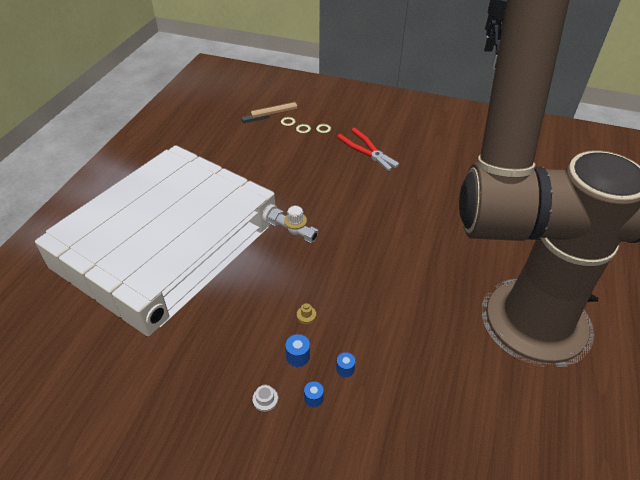

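The top view shows three blue guards, at (228,242), (199,265) and (229,281). The cap is at (345,198), the plug at (190,233), the vent at (267,238) and the pliers at (490,243). I'll enlarge the guards and the cap and measure their sizes.

```bash
cat > h.py <<'E'
import numpy as np,cv2
from station import bot
from scipy.spatial.transform import Rotation as R
def ray(n,u,v):
    c=bot.calibration(n);K=c["intrinsics"];E=c["extrinsics"]
    d=E[:3,:3]@np.array([(u-K[0,2])/K[0,0],(v-K[1,2])/K[1,1],1]);return E[:3,3],d
def atz(n,u,v,z):
    o,d=ray(n,u,v);return o+d*(z-o[2])/d[2]
def proj(n,p):
    c=bot.calibration(n);K=c["intrinsics"];E=c["extrinsics"]
    q=K@(E[:3,:3].T@(np.array(p)-E[:3,3]));return q[:2]/q[2]
E
python3 - <<'E'
from h import *
im=cv2.imread("pics/top0.png");sd=cv2.imread("pics/side0.png")
hs=cv2.cvtColor(im,cv2.COLOR_BGR2HSV)
m=cv2.inRange(hs,(95,120,80),(125,255,255)); n,l,st,ce=cv2.connectedComponentsWithStats(m)
for i in range(1,n):
    if st[i,4]>60:
        k=(l==i).astype(np.uint8);c,_=cv2.findContours(k,0,1);(u,v),r=cv2.minEnclosingCircle(c[0])
        p=atz("top",u,v,0.042);print(st[i],(u,v),"diam mm",2*r/576*1417,p.round(4))
print("cap",atz("top",345,198,.099),"collar",atz("top",344.5,199,.07))
big=np.hstack([cv2.resize(im[215:300,170:290],None,fx=4,fy=4,interpolation=2)[:340],cv2.resize(im[160:228,310:370],None,fx=5,fy=5,interpolation=2)[:340]])
b2=np.hstack([cv2.resize(sd[190:250,260:330],(280,240),interpolation=2),cv2.resize(sd[300:410,245:365],(262,240),interpolation=2)])
b2=np.pad(b2,((0,0),(0,big.shape[1]-b2.shape[1]),(0,0)))
cv2.imwrite("pics/c1.png",np.vstack([big,b2]))
E
```

```text
[219 233  19  19 233] (228.0, 242.0) diam mm 46.67702678177092 [0.4311 0.2364 0.042 ]
[192 259  15  13 130] (198.88613891601562, 264.90594482421875) diam mm 35.41320284538799 [0.3735 0.3067 0.042 ]
[222 274  15  14 130] (228.9434814453125, 280.1174011230469) diam mm 35.39683876269394 [0.3373 0.2315 0.042 ]
[ 20 419  31  24 371] (35.0, 430.5) diam mm 74.98218355576196 [-0.0324  0.6915  0.042 ]
cap [ 0.53638664 -0.04974944  0.099     ] collar [ 0.53809864 -0.04930262  0.07      ]
```

View pics/c1.png

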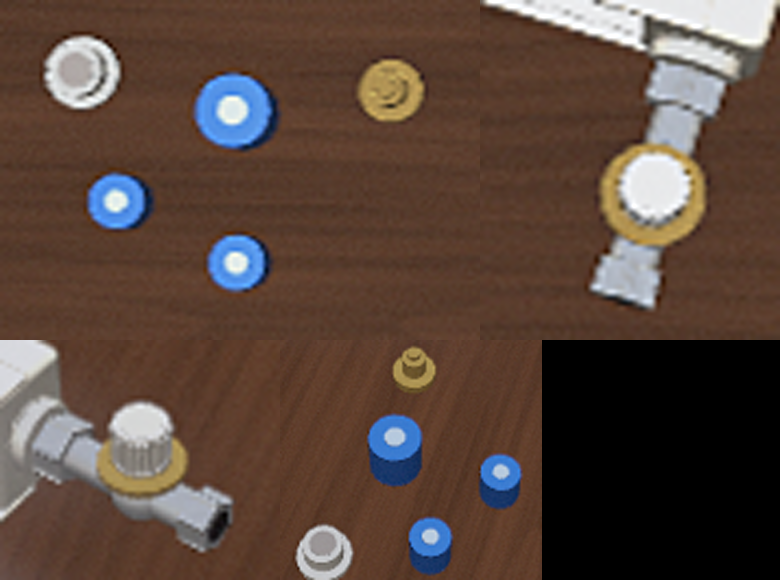

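The guard meant is the large one at top px (228,242). It measures 46.7 mm, while the two others at (199,265) and (229,281) measure 35 mm. The cap shows white on its collar at top px (345,197.4) and side px (295,209). Next I triangulate both and compute the first move.

```bash
python3 - <<'E'
from h import *
def tri(a,b):
    A=[];B=[]
    for n,u,v in (a,b):
        o,d=ray(n,*(u,v));d/=np.linalg.norm(d);P=np.eye(3)-np.outer(d,d);A.append(P);B.append(P@o)
    return np.linalg.lstsq(np.vstack(A),np.hstack(B),rcond=None)[0]
print(tri(("top",345,197.4),("side",295,209.3)))
# guard top centre in side crop: (395,437)
s=(245+(395-280)*120/262,300+(437-340)*110/240);print(s,tri(("top",228,242),("side",*s)))
print(atz("top",345,197.4,.099),atz("top",344.6,198.8,.07),atz("side",295,209.3,.099),atz("side",*s,.042))
s=bot.state();Q=R.from_quat(np.roll(s["tool_rot"],-1));print(Q.inv().apply(np.array([.537,-.0495,.2])-s["position"])*1000,Q.as_matrix().round(3))
E
```

```text
[ 0.5387415  -0.0494622   0.09971336]
(297.67175572519085, 344.4583333333333) [0.43103726 0.23669594 0.04000116]
[ 0.53782599 -0.04973191  0.099     ] [ 0.53859179 -0.04953955  0.07      ] [ 0.5400769  -0.05006224  0.099     ] [0.43033649 0.23786839 0.042     ]
[ 490.90004935 -400.97657788   31.0754934 ] [[ 0.944  0.329 -0.001]
 [ 0.329 -0.944  0.002]
 [ 0.    -0.002 -1.   ]]
```

Call:
{"method": "play_rows", "body": {"plan": [{"claw":1,"dp":[492,-400,31],"rotation":[0,0,-2.36]},{"claw":1,"dp":[492,-400,31],"rotation":[0,0,-2.36]},{"claw":1,"dp":[492,-400,31],"rotation":[0,0,-2.36]},{"claw":1,"dp":[492,-400,31],"rotation":[0,0,-2.36]},{"claw":1,"dp":[492,-400,31],"rotation":[0,0,-2.36]},{"claw":1,"dp":[492,-400,31],"rotation":[0,0,-2.36]},{"claw":1,"dp":[492,-400,31],"rotation":[0,0,-2.36]},{"claw":1,"dp":[492,-400,31],"rotation":[0,0,-2.36]},{"claw":1,"dp":[492,-400,31],"rotation":[0,0,-2.36]},{"claw":1,"dp":[492,-400,31],"rotation":[0,0,-2.36]},{"claw":1,"dp":[492,-400,31],"rotation":[0,0,-2.36]},{"claw":1,"dp":[492,-400,31],"rotation":[0,0,-2.36]}]}}

```text
time_s: 1.6
position: [0.5387, -0.0491, 0.1995]
tool_rot: [-0.001, 0.27, 0.963, -0.0]
ft_force: [-0.2, -0.4, -0.9]
opening: 0.0857
grip_force: 0.0
```

Call:
{"method": "play_rows", "body": {"plan": [{"claw":1,"dp":[0,0,60],"rotation":[0,0,0]},{"claw":1,"dp":[0,0,95],"rotation":[0,0,0]},{"claw":1,"dp":[0,0,122],"rotation":[0,0,0]},{"claw":1,"dp":[0,0,122],"rotation":[0,0,0]},{"claw":0,"dp":[0,0,122],"rotation":[0,0,0]},{"claw":0,"dp":[0,0,122],"rotation":[0,0,0]},{"claw":0,"dp":[0,0,122],"rotation":[0,0,0]},{"claw":0,"dp":[0,0,122],"rotation":[0,0,0]},{"claw":0,"dp":[0,0,122],"rotation":[0,0,0]},{"claw":0,"dp":[0,0,122],"rotation":[0,0,0]},{"claw":0,"dp":[0,0,122],"rotation":[0,0,0]},{"claw":0,"dp":[0,0,122],"rotation":[0,0,0]}]}}

```text
time_s: 3.1
position: [0.5408, -0.0499, 0.0804]
tool_rot: [0.002, 0.275, 0.961, 0.001]
ft_force: [0.6, 5.2, 5.9]
opening: 0.0316
grip_force: 60.3
```

```bash
cat > st.py <<'E'
from h import *
s=bot.state();Q=R.from_quat(np.roll(s["tool_rot"],-1));x=Q.as_matrix()[:,0]
print("t",s["time_s"],"yaw",np.degrees(np.arctan2(x[1],x[0])).round(2),"q6",s["joint_positions"][5].round(4),"p",np.round(s["position"],4),"F",np.round(s["ft_force"],1),"M",np.round(s["wrist_torque"],3),"e6",round(s["effort"][5],3),"open",round(s["opening"],4),"grip",round(s["grip_force"],1),"Ftool",np.round(Q.inv().apply(s["ft_force"]),1))
E
python3 st.py
```

```text
t 3.1 yaw 148.05 q6 -1.1886 p [ 0.5408 -0.0499  0.0804] F [0.6 5.2 5.9] M [ 0.808 -0.13  -0.044] e6 -0.007 open 0.0316 grip 60.3 Ftool [ 2.2  4.7 -5.9]
```

Call:
{"method": "play_rows", "body": {"plan": [{"claw":0,"dp":[0,0,0],"rotation":[0,0,0.0873]},{"claw":0,"dp":[0,0,0],"rotation":[0,0,0.0873]},{"claw":0,"dp":[0,0,0],"rotation":[0,0,0.0873]}]}}

```text
time_s: 3.48
position: [0.5407, -0.05, 0.0804]
tool_rot: [0.002, 0.316, 0.949, 0.001]
ft_force: [1.1, 4.5, 6.2]
opening: 0.0318
grip_force: 60.4
```

```bash
python3 st.py
```

```text
t 3.475 yaw 143.11 q6 -1.1019 p [ 0.5407 -0.05    0.0804] F [1.1 4.5 6.2] M [ 0.747 -0.091  0.153] e6 0.168 open 0.0318 grip 60.4 Ftool [ 1.8  4.3 -6.2]
```

Call:
{"method": "play_rows", "body": {"plan": [{"claw":0,"dp":[0,0,0],"rotation":[0,0,0.0873]},{"claw":0,"dp":[0,0,0],"rotation":[0,0,0.0873]},{"claw":0,"dp":[0,0,0],"rotation":[0,0,0.0873]}]}}

```text
time_s: 3.85
position: [0.5406, -0.0501, 0.0804]
tool_rot: [0.002, 0.357, 0.934, 0.001]
ft_force: [-0.5, 4.2, 6.4]
opening: 0.0316
grip_force: 60.4
```

```bash
python3 st.py
```

```text
t 3.85 yaw 138.14 q6 -1.015 p [ 0.5406 -0.0501  0.0804] F [-0.5  4.2  6.4] M [ 0.683 -0.027  0.251] e6 0.262 open 0.0316 grip 60.4 Ftool [ 3.1  2.8 -6.4]
```

Call:
{"method": "play_rows", "body": {"plan": [{"claw":0,"dp":[0,0,0],"rotation":[0,0,0.0873]},{"claw":0,"dp":[0,0,0],"rotation":[0,0,0.0873]},{"claw":0,"dp":[0,0,0],"rotation":[0,0,0.0873]}]}}

```text
time_s: 4.22
position: [0.5404, -0.0502, 0.0804]
tool_rot: [0.002, 0.399, 0.917, 0.001]
ft_force: [0.2, 4.3, 6.6]
opening: 0.032
grip_force: 60.4
```

```bash
python3 st.py
```

```text
t 4.225 yaw 132.99 q6 -0.9259 p [ 0.5404 -0.0502  0.0804] F [0.2 4.3 6.6] M [ 0.593  0.029 -0.305] e6 -0.272 open 0.032 grip 60.4 Ftool [ 3.   3.1 -6.6]
```

Call:
{"method": "play_rows", "body": {"plan": [{"claw":0,"dp":[0,0,0],"rotation":[0,0,0.0873]},{"claw":0,"dp":[0,0,0],"rotation":[0,0,0.0873]},{"claw":0,"dp":[0,0,0],"rotation":[0,0,0.0873]}]}}

```text
time_s: 4.6
position: [0.5403, -0.0503, 0.0804]
tool_rot: [0.001, 0.438, 0.899, 0.001]
ft_force: [-0.4, 3.1, 7.6]
opening: 0.032
grip_force: 60.4
```

```bash
python3 st.py
```

```text
t 4.6 yaw 128.02 q6 -0.8389 p [ 0.5403 -0.0503  0.0804] F [-0.4  3.1  7.6] M [ 0.541  0.12  -0.11 ] e6 -0.145 open 0.032 grip 60.4 Ftool [ 2.6  1.6 -7.6]
```

Call:
{"method": "play_rows", "body": {"plan": [{"claw":0,"dp":[0,0,0],"rotation":[0,0,0.0873]},{"claw":0,"dp":[0,0,0],"rotation":[0,0,0.0873]},{"claw":0,"dp":[0,0,0],"rotation":[0,0,0.0873]}]}}

```text
time_s: 4.97
position: [0.5402, -0.0504, 0.0804]
tool_rot: [0.001, 0.477, 0.879, 0.001]
ft_force: [-0.9, 3.7, 8.2]
opening: 0.0317
grip_force: 60.4
```

```bash
python3 st.py
```

```text
t 4.975 yaw 123.08 q6 -0.7523 p [ 0.5402 -0.0504  0.0804] F [-0.9  3.7  8.2] M [0.515 0.149 0.011] e6 0.034 open 0.0317 grip 60.4 Ftool [ 3.6  1.3 -8.2]
```

Call:
{"method": "play_rows", "body": {"plan": [{"claw":0,"dp":[0,0,0],"rotation":[0,0,0.0873]},{"claw":0,"dp":[0,0,0],"rotation":[0,0,0.0873]},{"claw":0,"dp":[0,0,0],"rotation":[0,0,0.0873]}]}}

```text
time_s: 5.35
position: [0.54, -0.0505, 0.0804]
tool_rot: [0.001, 0.514, 0.858, 0.001]
ft_force: [-0.8, 3.1, 6.9]
opening: 0.0319
grip_force: 60.5
```

```bash
python3 st.py
```

```text
t 5.35 yaw 118.13 q6 -0.6655 p [ 0.54   -0.0505  0.0804] F [-0.8  3.1  6.9] M [0.49  0.125 0.21 ] e6 0.207 open 0.0319 grip 60.5 Ftool [ 3.1  0.8 -6.9]
```

Call:
{"method": "play_rows", "body": {"plan": [{"claw":0,"dp":[0,0,0],"rotation":[0,0,0.0873]},{"claw":0,"dp":[0,0,0],"rotation":[0,0,0.0873]},{"claw":0,"dp":[0,0,0],"rotation":[0,0,0.0873]}]}}

```text
time_s: 5.72
position: [0.5399, -0.0505, 0.0804]
tool_rot: [0.001, 0.551, 0.835, 0.001]
ft_force: [-0.2, 3.1, 7.5]
opening: 0.032
grip_force: 60.5
```

```bash
python3 st.py
```

```text
t 5.725 yaw 113.14 q6 -0.5784 p [ 0.5399 -0.0505  0.0804] F [-0.2  3.1  7.5] M [0.491 0.191 0.293] e6 0.24 open 0.032 grip 60.5 Ftool [ 2.9  1.  -7.5]
```

Call:
{"method": "play_rows", "body": {"plan": [{"claw":0,"dp":[0,0,0],"rotation":[0,0,0.0873]},{"claw":0,"dp":[0,0,0],"rotation":[0,0,0.0873]},{"claw":0,"dp":[0,0,0],"rotation":[0,0,0.0873]}]}}

```text
time_s: 6.1
position: [0.5398, -0.0505, 0.0803]
tool_rot: [0.001, 0.588, 0.809, 0.001]
ft_force: [-1.0, 1.5, 7.6]
opening: 0.0318
grip_force: 60.5
```

```bash
python3 st.py
```

```text
t 6.1 yaw 108.0 q6 -0.4894 p [ 0.5398 -0.0505  0.0803] F [-1.   1.5  7.6] M [ 0.399  0.353 -0.246] e6 -0.255 open 0.0318 grip 60.5 Ftool [ 1.7 -0.5 -7.6]
```

Call:
{"method": "play_rows", "body": {"plan": [{"claw":0,"dp":[0,0,0],"rotation":[0,0,0.0873]},{"claw":0,"dp":[0,0,0],"rotation":[0,0,0.0873]},{"claw":0,"dp":[0,0,0],"rotation":[0,0,0.0873]}]}}

```text
time_s: 6.48
position: [0.5396, -0.0506, 0.0804]
tool_rot: [0.001, 0.622, 0.783, 0.001]
ft_force: [-0.9, 2.5, 8.3]
opening: 0.0318
grip_force: 60.6
```

```bash
python3 st.py
```

```text
t 6.475 yaw 103.04 q6 -0.4026 p [ 0.5396 -0.0506  0.0804] F [-0.9  2.5  8.3] M [ 0.378  0.392 -0.16 ] e6 -0.105 open 0.0318 grip 60.6 Ftool [ 2.6 -0.3 -8.3]
```

Call:
{"method": "play_rows", "body": {"plan": [{"claw":0,"dp":[0,0,0],"rotation":[0,0,0.0873]},{"claw":0,"dp":[0,0,0],"rotation":[0,0,0.0873]},{"claw":0,"dp":[0,0,0],"rotation":[0,0,0.0873]}]}}

```text
time_s: 6.85
position: [0.5395, -0.0506, 0.0804]
tool_rot: [0.001, 0.655, 0.755, 0.001]
ft_force: [-2.7, 2.6, 8.9]
opening: 0.0319
grip_force: 60.6
```

```bash
python3 st.py
```

```text
t 6.85 yaw 98.12 q6 -0.3161 p [ 0.5395 -0.0506  0.0804] F [-2.7  2.6  8.9] M [0.441 0.37  0.159] e6 0.147 open 0.0319 grip 60.6 Ftool [ 3.  -2.3 -8.9]
```

Call:
{"method": "play_rows", "body": {"plan": [{"claw":0,"dp":[0,0,0],"rotation":[0,0,0.07]},{"claw":0,"dp":[0,0,0],"rotation":[0,0,0.07]},{"claw":0,"dp":[0,0,0],"rotation":[0,0,0.07]}]}}

```text
time_s: 7.22
position: [0.5394, -0.0506, 0.0803]
tool_rot: [0.001, 0.681, 0.732, 0.0]
ft_force: [-2.3, 3.4, 8.5]
opening: 0.0318
grip_force: 60.6
```

```bash
python3 st.py
```

```text
t 7.225 yaw 94.19 q6 -0.2471 p [ 0.5394 -0.0506  0.0803] F [-2.3  3.4  8.5] M [0.434 0.46  0.484] e6 0.431 open 0.0318 grip 60.6 Ftool [ 3.5 -2.  -8.5]
```

Torque is 0.48 N m, above the detent's 0.3, with the stop's slope of about 5 N m/rad, so this is the stop, near yaw 100°. Click spacing is about 23.5°. I'll turn back one click at a time.

Call:
{"method": "play_rows", "body": {"plan": [{"claw":0,"dp":[0,0,0],"rotation":[0,0,-0.15]},{"claw":0,"dp":[0,0,0],"rotation":[0,0,-0.3]},{"claw":0,"dp":[0,0,0],"rotation":[0,0,-0.45]},{"claw":0,"dp":[0,0,0],"rotation":[0,0,-0.517]},{"claw":0,"dp":[0,0,0],"rotation":[0,0,-0.517]},{"claw":0,"dp":[0,0,0],"rotation":[0,0,-0.517]}]}}

```text
time_s: 7.98
position: [0.5402, -0.0504, 0.0804]
tool_rot: [0.001, 0.472, 0.882, 0.001]
ft_force: [0.3, 3.5, 7.1]
opening: 0.0318
grip_force: 60.4
```

```bash
python3 st.py
```

```text
t 7.975 yaw 123.68 q6 -0.7627 p [ 0.5402 -0.0504  0.0804] F [0.3 3.5 7.1] M [0.512 0.147 0.091] e6 0.009 open 0.0318 grip 60.4 Ftool [ 2.7  2.2 -7.1]
```

Call:
{"method": "play_rows", "body": {"plan": [{"claw":0,"dp":[0,0,0],"rotation":[0,0,-0.15]},{"claw":0,"dp":[0,0,0],"rotation":[0,0,-0.3]},{"claw":0,"dp":[0,0,0],"rotation":[0,0,-0.41]},{"claw":0,"dp":[0,0,0],"rotation":[0,0,-0.41]},{"claw":0,"dp":[0,0,0],"rotation":[0,0,-0.41]}]}}

```text
time_s: 8.6
position: [0.5407, -0.0499, 0.0804]
tool_rot: [0.002, 0.283, 0.959, 0.001]
ft_force: [0.7, 5.3, 5.5]
opening: 0.0317
grip_force: 60.3
```

```bash
python3 st.py
```

```text
t 8.6 yaw 147.15 q6 -1.1728 p [ 0.5407 -0.0499  0.0804] F [0.7 5.3 5.5] M [ 0.788 -0.149 -0.017] e6 0.024 open 0.0317 grip 60.3 Ftool [ 2.3  4.8 -5.5]
```

Call:
{"method": "play_rows", "body": {"plan": [{"claw":0,"dp":[0,0,0],"rotation":[0,0,-0.15]},{"claw":0,"dp":[0,0,0],"rotation":[0,0,-0.3]},{"claw":0,"dp":[0,0,0],"rotation":[0,0,-0.41]},{"claw":0,"dp":[0,0,0],"rotation":[0,0,-0.41]},{"claw":0,"dp":[0,0,0],"rotation":[0,0,-0.41]}]}}

```text
time_s: 9.22
position: [0.541, -0.0493, 0.0804]
tool_rot: [0.002, 0.082, 0.997, 0.001]
ft_force: [2.4, 6.4, 6.0]
opening: 0.0315
grip_force: 60.3
```

```bash
python3 st.py
```

```text
t 9.225 yaw 170.61 q6 -1.5828 p [ 0.541  -0.0493  0.0804] F [2.4 6.4 6. ] M [ 1.16  -0.179  0.084] e6 0.039 open 0.0315 grip 60.3 Ftool [-1.3  6.7 -6. ]
```

Call:
{"method": "play_rows", "body": {"plan": [{"claw":0,"dp":[0,0,0],"rotation":[0,0,-0.15]},{"claw":0,"dp":[0,0,0],"rotation":[0,0,-0.3]},{"claw":0,"dp":[0,0,0],"rotation":[0,0,-0.41]},{"claw":0,"dp":[0,0,0],"rotation":[0,0,-0.41]},{"claw":0,"dp":[0,0,0],"rotation":[0,0,-0.41]}]}}

```text
time_s: 9.85
position: [0.5409, -0.0486, 0.0804]
tool_rot: [0.003, -0.123, 0.992, 0.002]
ft_force: [1.7, 8.4, 5.9]
opening: 0.032
grip_force: 60.4
```

```bash
python3 st.py
```

```text
t 9.85 yaw -165.92 q6 -1.9929 p [ 0.5409 -0.0486  0.0804] F [1.7 8.4 5.9] M [ 1.564 -0.225  0.025] e6 0.056 open 0.032 grip 60.4 Ftool [-3.7  7.7 -5.9]
```

Four clicks out with torque about 0. Releasing and lifting.

Call:
{"method": "play_rows", "body": {"plan": [{"claw":1,"dp":[0,0,0],"rotation":[0,0,0]},{"claw":1,"dp":[0,0,0],"rotation":[0,0,0]},{"claw":1,"dp":[0,0,0],"rotation":[0,0,0]},{"claw":1,"dp":[0,0,0],"rotation":[0,0,0]},{"claw":1,"dp":[0,0,0],"rotation":[0,0,0]},{"claw":1,"dp":[0,0,-40],"rotation":[0,0,0]},{"claw":1,"dp":[0,0,-90],"rotation":[0,0,0]},{"claw":1,"dp":[0,0,-120],"rotation":[0,0,0]},{"claw":1,"dp":[0,0,-120],"rotation":[0,0,0]},{"claw":1,"dp":[0,0,-120],"rotation":[0,0,0]}]}}

```text
time_s: 11.1
position: [0.5377, -0.0508, 0.1973]
tool_rot: [-0.001, -0.123, 0.992, 0.0]
ft_force: [0.1, -0.3, -0.2]
opening: 0.0853
grip_force: 0.0
```

```bash
python3 st.py; python3 - <<'E'
from h import *
d=np.array([[143.11,.5407,-.05],[133,.5404,-.0502],[123.1,.5402,-.0504],[113.14,.5399,-.0505],[103,.5396,-.0506],[94.2,.5394,-.0506],[147.15,.5407,-.0499],[170.6,.541,-.0493],[194.1,.5409,-.0486]])
A=[];b=[]
for y,px,py in d:
    c,s=np.cos(np.radians(y)),np.sin(np.radians(y))
    A+=[[1,0,c,s],[0,1,s,-c]];b+=[px,py]   # tool y = (s,-c)
x,r,_,_=np.linalg.lstsq(np.array(A),np.array(b),rcond=None);print("cap centre",x[:2],"offset tool",x[2:],r)
s=bot.state();Q=R.from_quat(np.roll(s["tool_rot"],-1))
print("to guard",Q.inv().apply(np.array([.431,.2365,.2])-s["position"])*1000)
# wrist view of cap
im=bot.snapshot("wrist");cv2.imwrite("pics/w1.png",im[:,:,::-1])
E
```

```text
t 11.1 yaw -165.84 q6 -1.9927 p [ 0.5377 -0.0508  0.1973] F [ 0.1 -0.3 -0.2] M [-0.03   0.013 -0.029] e6 -0.0 open 0.0853 grip 0.0 Ftool [-0.  -0.3  0.2]
cap centre [ 0.53932089 -0.04894768] offset tool [-1.67447043e-03 -5.86064711e-05] [1.51680965e-08]
to guard [ 33.21788492 304.68206637  -2.49212467]
```

View pics/w1.png

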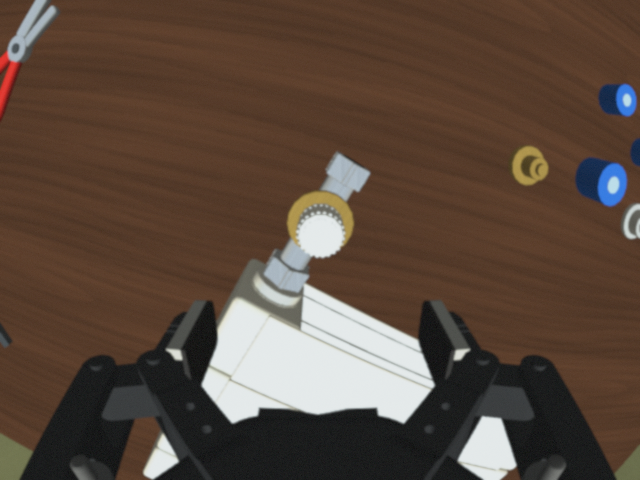

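The cap is at (322,236) in the wrist view, and the grip data put its centre at (0.5393, -0.0489). Now moving over the guard.

Call:
{"method": "play_rows", "body": {"plan": [{"claw":0.8,"dp":[32,305,0],"rotation":[0,0,0]},{"claw":0.8,"dp":[32,305,0],"rotation":[0,0,0]},{"claw":0.8,"dp":[32,305,0],"rotation":[0,0,0]},{"claw":0.8,"dp":[32,305,0],"rotation":[0,0,0]},{"claw":0.8,"dp":[32,305,0],"rotation":[0,0,0]},{"claw":0.8,"dp":[32,305,0],"rotation":[0,0,0]},{"claw":0.8,"dp":[32,305,0],"rotation":[0,0,0]},{"claw":0.8,"dp":[32,305,0],"rotation":[0,0,0]}]}}

```text
time_s: 12.15
position: [0.433, 0.2357, 0.1975]
tool_rot: [-0.001, -0.122, 0.992, -0.0]
ft_force: [0.2, 0.6, -0.5]
opening: 0.0683
grip_force: 0.0
```

```bash
cat >> h.py <<'E'
def wray(s,u,v):
    c=bot.calibration("wrist");K=c["intrinsics"];H=c["hand_eye"]
    a,b=u-K[0,2],v-K[1,2];r=np.hypot(a,b);t=r/K[0,0]
    d=np.array([np.sin(t)*a/r,np.sin(t)*b/r,np.cos(t)]);Q=R.from_quat(np.roll(s["tool_rot"],-1))
    return s["position"]+Q.apply(H[:3,3]),Q.apply(H[:3,:3]@d)
def watz(s,u,v,z):
    o,d=wray(s,u,v);return o+d*(z-o[2])/d[2]
E
python3 st.py; python3 - <<'E'
from h import *
a=np.radians(-165.84)/2
s0=dict(position=np.array([.5377,-.0508,.1973]),tool_rot=[-.001,-.123,.992,0])
print("cap by wrist",watz(s0,322,236,.099))
s=bot.state();im=bot.snapshot("wrist");cv2.imwrite("pics/w2.png",im[:,:,::-1])
hs=cv2.cvtColor(im,cv2.COLOR_RGB2HSV)
m=cv2.inRange(hs,(95,80,170),(125,255,255))
n,l,st,ce=cv2.connectedComponentsWithStats(m)
for i in range(1,n):
    if st[i,4]>300:
        c,_=cv2.findContours((l==i).astype(np.uint8),0,1);(u,v),(A,B),_=cv2.fitEllipse(cv2.convexHull(max(c,key=len)));print(u,v,A,B,watz(s,u,v,.042))
E
```

```text
t 12.15 yaw -165.94 q6 -1.4057 p [0.433  0.2357 0.1975] F [ 0.2  0.6 -0.5] M [-0.028  0.008 -0.006] e6 -0.002 open 0.0683 grip 0.0 Ftool [-0.3  0.6  0.5]
cap by wrist [ 0.53721418 -0.04739302  0.099     ]
344.5946960449219 97.46739196777344 40.57640838623047 41.51108932495117 [0.3352217  0.23343571 0.042     ]
418.52099609375 163.7104034423828 37.62748718261719 39.179962158203125 [0.3708894 0.3065844 0.042    ]
320.19598388671875 208.0695037841797 52.615177154541016 54.39045333862305 [0.42818437 0.23701894 0.042     ]
```

View pics/w2.png

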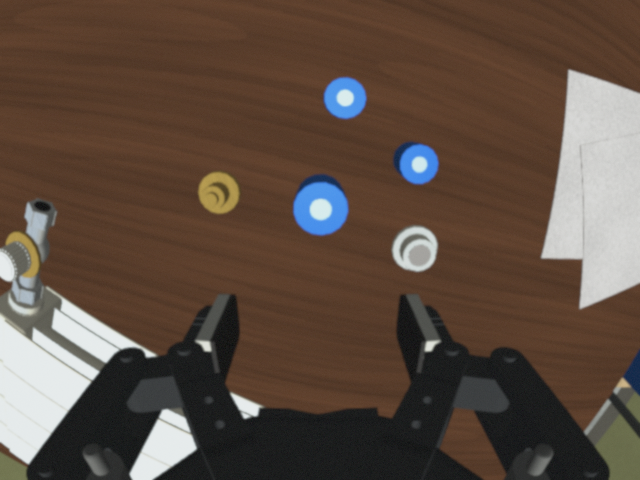

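The big guard is at wrist px (320,208), with the vent at (218,193) and the plug at (415,249), both clear of the fingers. I'll grip once in each of two perpendicular directions to centre the guard in the tool.

Call:
{"method": "play_rows", "body": {"plan": [{"claw":0.8,"dp":[1,1,60],"rotation":[0,0,0]},{"claw":0.8,"dp":[1,1,120],"rotation":[0,0,0]},{"claw":0.8,"dp":[1,1,165],"rotation":[0,0,0]},{"claw":0.8,"dp":[1,1,187],"rotation":[0,0,0]},{"claw":0.8,"dp":[1,1,187],"rotation":[0,0,0]},{"claw":0,"dp":[1,1,187],"rotation":[0,0,0]},{"claw":0,"dp":[1,1,187],"rotation":[0,0,0]},{"claw":0,"dp":[1,1,187],"rotation":[0,0,0]},{"claw":0,"dp":[1,1,187],"rotation":[0,0,0]},{"claw":0,"dp":[1,1,187],"rotation":[0,0,0]},{"claw":0,"dp":[1,1,187],"rotation":[0,0,0]}]}}

```text
time_s: 13.58
position: [0.4335, 0.2383, 0.0129]
tool_rot: [0.002, -0.123, 0.992, 0.0]
ft_force: [0.3, -1.3, 6.7]
opening: 0.0446
grip_force: 61.8
```

```bash
python3 st.py
```

```text
t 13.575 yaw -165.82 q6 -1.4029 p [0.4335 0.2383 0.0129] F [ 0.3 -1.3  6.7] M [-0.312 -0.074 -0.052] e6 -0.055 open 0.0446 grip 61.8 Ftool [ 0.  -1.3 -6.7]
```

Call:
{"method": "play_rows", "body": {"plan": [{"claw":0.8,"dp":[0,0,0],"rotation":[0,0,0]},{"claw":0.8,"dp":[0,0,0],"rotation":[0,0,0]},{"claw":0.8,"dp":[0,0,0],"rotation":[0,0,0]},{"claw":0.8,"dp":[0,0,0],"rotation":[0,0,1.571]},{"claw":0.8,"dp":[0,0,0],"rotation":[0,0,1.571]},{"claw":0.8,"dp":[0,0,0],"rotation":[0,0,1.571]},{"claw":0.8,"dp":[0,0,0],"rotation":[0,0,1.571]},{"claw":0.8,"dp":[0,0,0],"rotation":[0,0,1.571]},{"claw":0.8,"dp":[0,0,0],"rotation":[0,0,1.571]},{"claw":0.8,"dp":[0,0,0],"rotation":[0,0,1.571]},{"claw":0.8,"dp":[0,0,0],"rotation":[0,0,1.571]},{"claw":0.8,"dp":[0,0,0],"rotation":[0,0,1.571]}]}}

```text
time_s: 15.08
position: [0.4314, 0.2377, 0.011]
tool_rot: [-0.0, 0.616, 0.788, -0.0]
ft_force: [-0.1, -0.2, -0.3]
opening: 0.0685
grip_force: 0.0
```

```bash
python3 st.py
```

```text
t 15.075 yaw 103.98 q6 0.171 p [0.4314 0.2377 0.011 ] F [-0.1 -0.2 -0.3] M [-0.017  0.031  0.055] e6 -0.236 open 0.0685 grip 0.0 Ftool [-0.1 -0.2  0.3]
```

Call:
{"method": "play_rows", "body": {"plan": [{"claw":0,"dp":[0,0,0],"rotation":[0,0,0]},{"claw":0,"dp":[0,0,0],"rotation":[0,0,0]},{"claw":0,"dp":[0,0,0],"rotation":[0,0,0]},{"claw":0,"dp":[0,0,0],"rotation":[0,0,0]},{"claw":0,"dp":[0,0,0],"rotation":[0,0,0]},{"claw":0,"dp":[0,0,0],"rotation":[0,0,0]}]}}

```text
time_s: 15.82
position: [0.432, 0.2379, 0.0115]
tool_rot: [0.0, 0.615, 0.789, 0.0]
ft_force: [-0.7, 0.8, 3.5]
opening: 0.0445
grip_force: 61.4
```

```bash
python3 st.py
```

```text
t 15.825 yaw 104.16 q6 0.1679 p [0.432  0.2379 0.0115] F [-0.7  0.8  3.5] M [0.015 0.113 0.046] e6 0.031 open 0.0445 grip 61.4 Ftool [ 0.9 -0.5 -3.5]
```

Call:
{"method": "play_rows", "body": {"plan": [{"claw":0,"dp":[0,0,-60],"rotation":[0,0,0]},{"claw":0,"dp":[0,0,-120],"rotation":[0,0,0]},{"claw":0,"dp":[0,0,-170],"rotation":[0,0,0]},{"claw":0,"dp":[-60,7,-170],"rotation":[0,0,0]},{"claw":0,"dp":[-120,14,-170],"rotation":[0,0,0]},{"claw":0,"dp":[-180,21,-170],"rotation":[0,0,0]},{"claw":0,"dp":[-240,28,-170],"rotation":[0,0,0]},{"claw":0,"dp":[-285,33,-170],"rotation":[0,0,0]},{"claw":0,"dp":[-304,35,-170],"rotation":[0,0,0]},{"claw":0,"dp":[-304,35,-170],"rotation":[0,0,0]},{"claw":0,"dp":[-304,35,-170],"rotation":[0,0,0]},{"claw":0,"dp":[-304,35,-170],"rotation":[0,0,0]}]}}

```text
time_s: 17.32
position: [0.5393, -0.0469, 0.1811]
tool_rot: [-0.0, 0.614, 0.789, -0.0]
ft_force: [0.1, 0.4, -0.3]
opening: 0.0447
grip_force: 61.4
```

```bash
python3 st.py; python3 - <<'E'
from h import *
P=[]
for i in range(6):
    s=bot.state();im=bot.snapshot("side");P.append(s["position"])
print(np.mean(P,0),np.std(P,0));Q=R.from_quat(np.roll(s["tool_rot"],-1))
print(Q.inv().apply(np.array([.5393,-.0489,.09])-np.mean(P,0))*1000)
cv2.imwrite("pics/s2.png",cv2.resize(im[100:280,200:400],(800,720))[:600,:,::-1])
E
```

```text
t 17.325 yaw 104.26 q6 -0.4165 p [ 0.5393 -0.0469  0.1811] F [ 0.1  0.4 -0.3] M [-0.077 -0.045 -0.003] e6 0.002 open 0.0447 grip 61.4 Ftool [0.4 0.2 0.3]
[ 0.53968607 -0.04733732  0.18128115] [0.00020073 0.00032392 0.00012079]
[-1.41624325 -0.77200234 91.28108872]
```

View pics/s2.png

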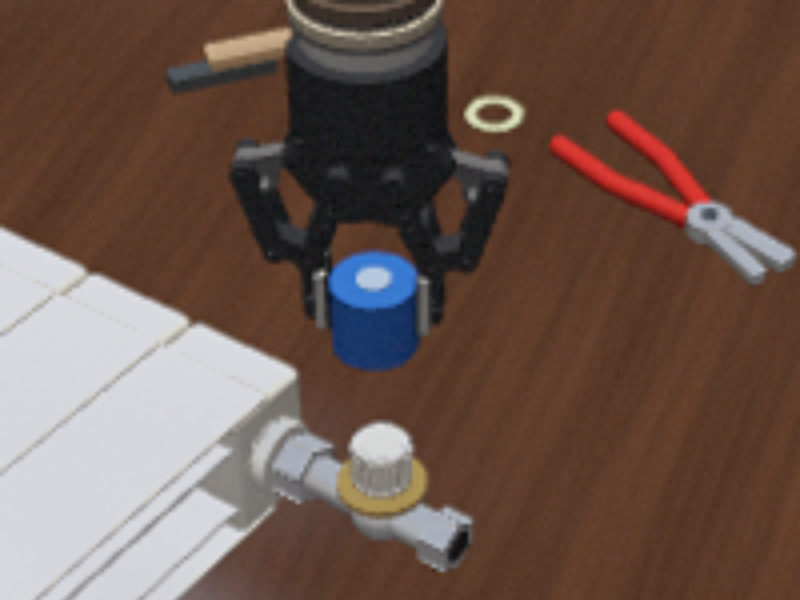

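The guard hangs upright in the pads above the cap, crop px (375,300) over (380,450). Lowering in stages.

Call:
{"method": "play_rows", "body": {"plan": [{"claw":0,"dp":[-1.4,-0.8,30],"rotation":[0,0,0]},{"claw":0,"dp":[-1.4,-0.8,60],"rotation":[0,0,0]},{"claw":0,"dp":[-1.4,-0.8,66],"rotation":[0,0,0]},{"claw":0,"dp":[-1.4,-0.8,72],"rotation":[0,0,0]},{"claw":0,"dp":[-1.4,-0.8,78],"rotation":[0,0,0]},{"claw":0,"dp":[-1.4,-0.8,78],"rotation":[0,0,0]}]}}

```text
time_s: 18.38
position: [0.5398, -0.05, 0.1036]
tool_rot: [0.0, 0.615, 0.789, 0.0]
ft_force: [-0.2, -0.2, -0.7]
opening: 0.0445
grip_force: 61.4
```

```bash
python3 st.py
```

```text
t 18.375 yaw 104.15 q6 -0.4198 p [ 0.5398 -0.05    0.1036] F [-0.2 -0.2 -0.7] M [ 0.024 -0.004  0.068] e6 0.0 open 0.0445 grip 61.4 Ftool [-0.2 -0.2  0.7]
```

Call:
{"method": "play_rows", "body": {"plan": [{"claw":0,"dp":[0,0.3,6],"rotation":[0,0,0]},{"claw":0,"dp":[0.4,-0.3,12],"rotation":[0,0,0]},{"claw":0,"dp":[0.4,-0.3,17],"rotation":[0,0,0]},{"claw":0,"dp":[0.4,-0.3,20],"rotation":[0,0,0]},{"claw":0,"dp":[0.4,-0.3,20.5],"rotation":[0,0,0]},{"claw":0,"dp":[0.4,-0.3,20.5],"rotation":[0,0,0]}]}}

```text
time_s: 19.12
position: [0.5393, -0.0497, 0.0828]
tool_rot: [0.0, 0.615, 0.789, 0.0]
ft_force: [0.0, 0.3, -0.8]
opening: 0.0448
grip_force: 61.4
```

```bash
python3 st.py
```

```text
t 19.125 yaw 104.15 q6 -0.4193 p [ 0.5393 -0.0497  0.0828] F [ 0.   0.3 -0.8] M [-0.013 -0.003  0.033] e6 0.0 open 0.0448 grip 61.4 Ftool [0.3 0.1 0.8]
```

No contact force yet and the rim is about 1 mm up. Lowering the last bit, then reading.

Call:
{"method": "play_rows", "body": {"plan": [{"claw":0,"dp":[0,0,0.7],"rotation":[0,0,0]},{"claw":0,"dp":[0,0,1.3],"rotation":[0,0,0]},{"claw":0,"dp":[0,0,1.3],"rotation":[0,0,0]}]}}

```text
time_s: 19.5
position: [0.5392, -0.0497, 0.0815]
tool_rot: [0.0, 0.615, 0.789, 0.0]
ft_force: [-0.3, -0.1, -0.9]
opening: 0.0445
grip_force: 61.4
```

```bash
python3 st.py
```

```text
t 19.5 yaw 104.15 q6 -0.4194 p [ 0.5392 -0.0497  0.0815] F [-0.3 -0.1 -0.9] M [ 0.05   0.038 -0.004] e6 -0.0 open 0.0445 grip 61.4 Ftool [-0.1 -0.3  0.9]
```

Call:
{"method": "play_rows", "body": {"plan": [{"claw":0,"dp":[0,0,0.7],"rotation":[0,0,0]},{"claw":0,"dp":[0,0,1.2],"rotation":[0,0,0]},{"claw":0,"dp":[0,0,1.2],"rotation":[0,0,0]}]}}

```text
time_s: 19.88
position: [0.5393, -0.0497, 0.0815]
tool_rot: [-0.0, 0.615, 0.789, -0.0]
ft_force: [-2.2, 0.1, 7.7]
opening: 0.0443
grip_force: 62.2
```

```bash
python3 st.py
```

```text
t 19.875 yaw 104.16 q6 -0.4193 p [ 0.5393 -0.0497  0.0815] F [-2.2  0.1  7.7] M [ 0.033  0.449 -0.044] e6 -0.005 open 0.0443 grip 62.2 Ftool [ 0.6 -2.1 -7.7]
```

Contact at 7.7 N, with the rim on the collar. Easing back up a little, releasing, then lifting away.

Call:
{"method": "play_rows", "body": {"plan": [{"claw":0,"dp":[0,0,-0.8],"rotation":[0,0,0]},{"claw":0.85,"dp":[0,0,-0.8],"rotation":[0,0,0]},{"claw":0.85,"dp":[0,0,-0.8],"rotation":[0,0,0]},{"claw":0.85,"dp":[0,0,-0.8],"rotation":[0,0,0]},{"claw":0.85,"dp":[0,0,-0.8],"rotation":[0,0,0]},{"claw":0.85,"dp":[0,0,-30],"rotation":[0,0,0]},{"claw":0.85,"dp":[0,0,-80],"rotation":[0,0,0]},{"claw":0.85,"dp":[0,0,-140],"rotation":[0,0,0]},{"claw":0.85,"dp":[0,0,-180],"rotation":[0,0,0]},{"claw":0.85,"dp":[0,0,-180],"rotation":[0,0,0]}]}}

```text
time_s: 21.12
position: [0.5421, -0.0502, 0.2651]
tool_rot: [0.004, 0.615, 0.789, 0.002]
ft_force: [0.2, -0.2, -0.5]
opening: 0.0724
grip_force: 0.0
```

```bash
python3 st.py; python3 - <<'E'
from h import *
s=bot.state();im=bot.snapshot("side");w=bot.snapshot("wrist")
cv2.imwrite("pics/s3.png",np.hstack([cv2.resize(im[160:280,230:350],(400,400)),cv2.resize(w[120:320,220:420],(400,400))])[:,:,::-1])
E
```

```text
t 21.125 yaw 104.16 q6 -0.4194 p [ 0.5421 -0.0502  0.2651] F [ 0.2 -0.2 -0.5] M [-0.021 -0.025 -0.024] e6 0.0 open 0.0724 grip 0.0 Ftool [-0.2  0.2  0.5]
```

View pics/s3.png

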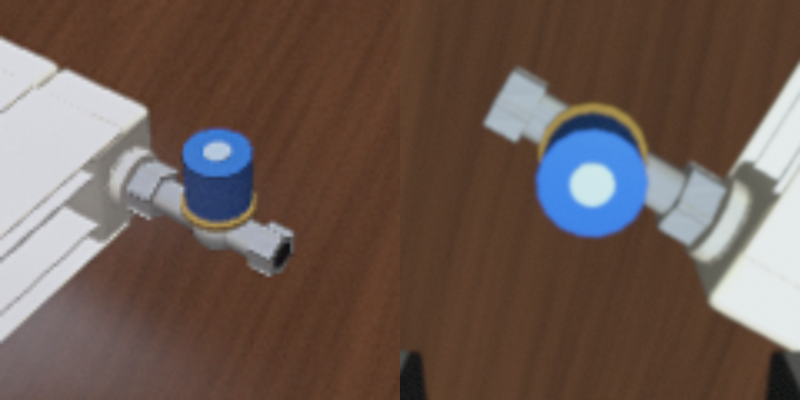

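The guard sits upright on the collar, concentric in both views, with an even brass ring at crop (218,210). Handing in.

```bash
python3 -c "
from station import bot
print(bot.job_done())"
```

```text
the job is handed in; nothing more can be done
None
```

I turned the cap to its closed stop (0.48 N m measured, limit 0.9), opened it four clicks and released it. I set the blue guard over it, upright with its rim on the brass collar, and handed the job in at about 21 s; no verdict came back. I never touched the plug, vent or pliers.

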